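Pull-test the sample-line retractor

TASK

Lift the red transit bar out of the retractor tester and leave it lying flat in the blue tray. Then pull the yellow grip out slowly until the orange pointer stands in the green band, hold it there for two seconds without ever letting it reach the red, ease the grip all the way back home without letting it snap back, and let go. Leave the other things on the bench where they are.

Things in the scene. Friction and masses are not known exactly. Their poses are not given: they have to be found in the camera images.
- tester: Fixed aluminium base 410 x 90 x 12 mm, origin under its centre, x along it. Housing at x +110 to +200 (90 tall). A drawbar carries the black gauge casing (home: x +20 to +105, 44 wide, top z 39); from its -x end comes the sled with the yellow grip (home: sled x -30 to 0, 40 wide, top z 40). The grip pulls towards tester -x. Fixed end stop at x -194 to -182, 50 wide, top z 34. All mm.
- gauge (a joint): Gauge reading in m: how far sled and orange pointer are drawn out of the casing towards tester -x; 0 = home, stop at 0.058. Spring 300 N/m, so it also gives the pulling force: 0.040 (middle of green) = 12 N. Green band 0.036 to 0.044, red from 0.050. Grip travel = joint gauge + joint retractor.
- retractor (a joint): How far drawbar and gauge casing are drawn out of the housing towards tester -x, in m; 0 = home, stop at 0.115. It stays home until the pull exceeds a hidden return load (about 4.5 to 11 N, different each time), then resists with 80 N/m more, so the grip travel needed for green is not known beforehand (about 50 to 140 mm).
- grip (a point): Middle of the gripping height of the yellow upright grip: 14 mm thick along the tester's x, 24 mm wide along its y, top at z 89 mm, free above the sled's top at z 40 mm; this point lies at z 70 mm. Moves with the sled. At home it is at tester x -15, y 0.
- pointer (a point): Orange pointer bar across the top of the gauge casing, 2.5 mm thick, z 43 mm; moves with the sled along the scale.
- green_mark (a point): Middle of the green band (8 mm wide) on the white scale on the casing's top; moves with the casing. The pointer is 40 mm to its +x (tester frame) when the gauge is home; the red zone starts 10 mm to its -x.
- transit_bar: Loose red-painted aluminium bar with black ends, 146 long (x) x 20 wide (y) x 22 mm tall, about 0.17 kg; origin at the centre of its underside. It starts lying on the tester's base (underside at z 12 mm) along the tester's x, in the gap between the end stop and the sled with about 3 mm of play at each end, and blocks the pull.
- tray: Fixed blue open tray, 190 (x) x 95 (y) mm outside, 28 mm tall, walls and floor 5 mm thick, so 180 x 85 mm inside; origin at the centre of its underside. It stands on the robot's left or right.
- vial_rack: Fixed white vial rack 170 x 85 mm, 50 mm tall with its vials, on the other side from the tray; not used.
- mouse: black computer mouse, 100 x 58 x 30 mm, loose; a bystander
- screwdriver: screwdriver about 170 mm long, loose, lying between robot and tester; a bystander
- mug: blue mug, 80 mm across, 90 mm tall, loose; a bystander
- standard_bottle: amber bottle, 54 mm across, 110 mm tall, loose; a bystander
- wrench: steel wrench about 150 mm long, loose; a bystander
- jar: white jar, 60 mm across, 60 mm tall, loose; a bystander
There are look-alikes about, which are no part of the job. Leave any turquoise look-alike of the transit_bar alone.

How it is judged:
On the way, in this order (a step that is already met when the one before it is completed fails the run):
1. the transit bar lies flat in the tray, let go (x of transit_bar in the frame of tray between -0.022 and 0.022 m and y of transit_bar in the frame of tray between -0.038 and 0.038 m and z of transit_bar in the frame of tray below 0.02 m and angle between transit_bar's own x axis and vertical between 1.47 and 1.67 rad and linear speed of transit_bar below 0.02 m/s and contact force between the fingers and transit_bar below 0.1 N), for 0.2 s.
2. the grip is pulled out and the pointer is held in the green band (gauge 0.036 to 0.044) for two seconds (value of joint gauge between 0.0355 and 0.0445 m), for 1.9 s.
3. gauge and drawbar are back home (value of joint each of gauge, retractor below 0.003 m), for 0.2 s.
At the end, for the whole second after the job is handed in: The transit bar lies flat and still in the tray, let go (its centre within 22 mm along and 38 mm across of the tray's centre), and gauge and drawbar are home within 3 mm, the grip let go (all of step 1 and all of step 3 and contact force between the fingers and gauge below 0.1 N); the robot touches nothing.
It fails at once if the pointer reaches the red zone (gauge above 0.050) (value of joint gauge above 0.05 m).
It fails at once if the grip or drawbar snaps back (faster than 0.4 m/s) (velocity of joint any of gauge, retractor below -0.4 m/s).
It fails at once if a bystander is moved by more than 30 mm (distance of any of mouse, screwdriver, mug, standard_bottle, wrench, jar from where it was at the start of the episode above 0.03 m).
It also fails if it takes over 64 s, if anything falls off the work surface, if the arm or the gripper's body presses on something with over 40 N, if the wrist force passes 120 N, or if a joint passes its speed limit or range.

ROBOT

A 7-joint arm with a two-finger parallel gripper is mounted at the origin on the work surface. World frame = base frame: x ahead of the robot, y to its left, z up, the work surface at z = 0. Lengths are in m, angles in rad, forces in N, time in s.
With the tool pointing down it reaches from about 0.35 to 0.9 m from the base axis. Payload 7.2 kg.
Tool frame: the origin (TCP) lies between the finger pads; the fingertips stand 14 mm ahead of it and the grasp point (between the pads) lies 5 mm behind it; z points along the fingers, y is the line along which they close (so a half turn about z gives the same grasp; the last joint's range is limited). The gripper opens to 88 mm and grips with 3 to 60 N. Pads are 20 mm wide; open, the fingers measure 115 mm over their backs; the gripper's body (75 mm by 178 mm) begins 61 mm behind the grasp point.
Start: joints at [1.095, 0.411, -0.013, 1.596, 0.006, 1.134, -0.082], TCP at [0.248, -0.574, 0.237] pointing down, gripper open.
Joint ranges: [-2.95, 2.95], [-0.29, 1.99], [-1.47, 1.44], [0.14, 2.54], [-1.03, 4.17], [0.13, 1.85], [-2.86, 2.86]. Speed limits (rad/s): [2.39, 2.39, 3.01, 3.01, 3.14, 3.14, 3.14].

INTERFACE

Orientations are given as a unit quaternion [w, x, y, z].
In Python, from station import * gives the robot as it stands. The module is installed in compiled form; this text tells all that it offers.
- The arm moves only by the shell command python3 -m creep 'ROWS' [FORCE]. ROWS is text: rows parted by semicolons, each of 7 numbers parted by spaces: the closure, from 0 (fully open) to 1 (shut), then the shift along the tool's x, y, z as a fraction of full scale, then the turn, a rotation vector about the tool's x, y, z as a fraction of full scale. In form: grip x y z ax ay az; .... A call has exactly 8 rows; each row shifts and turns the commanded pose from where the row before left it, along the tool's axes as they then stand; what a row does not reach is not made up. Full scale, the value 1, is 0.04 m for a shift and 0.1 rad for a turn. A row lasts 1/12 s, in which the tool goes at most 41.7 mm and 7.16 degrees, less where a joint would pass 70% of its speed; a pose out of reach is approached as far as the arm can. A call with a number of a shift or a turn outside -1 to 1 is refused whole. A call with a gripper value outside its range is refused whole. The fingers move at their own pace and stop on an object; FORCE is the grip in N (left out, the last holds). Time passes only in rows, so rows that do not move let the fingers close, or fill a call up. It gives the time, the measured TCP pose, the force, the opening and the grip force at its end, in the units of the state.
- read_state(): the state, without advancing time (a new reading comes with each control period).
- camera(name): name is "side" or "top"; returns the picture (480x640x3 uint8, red, green, blue); there is no depth.
- calibration(name): a dict with "camera_matrix" (3x3 intrinsics, pixels), "dist" ([k1, k2, p1, p2, k3] as OpenCV has them; the pictures are not rectified), "origin" and "attitude" of the camera in the world. Camera axes: x right, y down, z forward; pixel columns grow to the right and rows downward; lengths in m; the calibration is good to about 2 mm. A picture is of the moment at which its call begins. calibration takes no time and is no camera call.
- sign_off(): hands the job in; it is judged then, once.
The state is a dict: "clock": time; "joint_pos": joint angles; "dq": joint speeds; "effort": joint torques, N m; "tool_pos": TCP position; "orientation": TCP orientation; "ft_force": force on the tool from outside, world axes, zero at the start; "ft_torque": the same for the moment, N m; "gripper_width": finger opening in m; "finger_force": force on a finger pad.
Only numpy, scipy, OpenCV 4.12 (cv2) and the standard library are available. Lean on these libraries where they do the work, as an engineer would, in place of code of your own. Each camera call takes 0.05 s, during which the arm holds its last target. There are 200 camera calls.

## Working session

There is one attempt and no reset: what is moved stays moved. The work goes in short steps, Python scripts to look and compute and a shell command to move; the robot and the scene stay as the last step left them, time stands still between calls to the robot, and variables do not carry over. Pictures are saved under pics/ and viewed, at most 13 in all, crops included, and the job is handed in when it is done.

```bash
mkdir -p pics
python3 - <<'E'
from station import *
import cv2
for n in("top","side"):
    cv2.imwrite(f"pics/{n}0.png",camera(n)[:,:,::-1]); print(n,calibration(n))
print(read_state())
E
```

```text
top {'camera_matrix': array([[525.98963926,   0.        , 320.33651024],
       [  0.        , 525.98963926, 241.75665016],
       [  0.        ,   0.        ,   1.        ]]), 'dist': array([-0.05722213,  0.        ,  0.        ,  0.        ,  0.        ]), 'origin': array([ 0.31903551, -0.03045529,  1.41847714]), 'attitude': array([ 0.04812842, -0.70269107,  0.70872577, -0.04020816])}
side {'camera_matrix': array([[486.83687446,   0.        , 317.83374823],
       [  0.        , 486.83687446, 239.39635611],
       [  0.        ,   0.        ,   1.        ]]), 'dist': array([-0.0694108,  0.       ,  0.       ,  0.       ,  0.       ]), 'origin': array([0.16366064, 0.96165388, 0.69505848]), 'attitude': array([ 0.08135584, -0.14721858,  0.85805617, -0.48522936])}
{'clock': 0.1, 'joint_pos': array([ 1.09484275,  0.41179264, -0.01271274,  1.59692716,  0.00561564,
        1.13431677, -0.0822054 ]), 'dq': array([ 0.00038643, -0.00180319, -0.00017689, -0.0017845 ,  0.0001503 ,
        0.00139665,  0.00143962]), 'effort': array([ 2.48325865e-03, -5.89094782e+01,  6.43619131e-01, -2.91706824e+01,
       -5.37473615e-02,  1.44848655e-02,  8.77586626e-05]), 'tool_pos': array([ 0.24763644, -0.57338476,  0.23592375]), 'orientation': array([-6.75825479e-04,  9.79286148e-01,  2.02479985e-01, -1.97554497e-04]), 'ft_force': array([-0.21674441, -0.35258725,  0.53075052]), 'ft_torque': array([-0.01838676, -0.02968506, -0.08926383]), 'finger_force': 0.0, 'gripper_width': 0.08757564730513878}
```

View pics/top0.png

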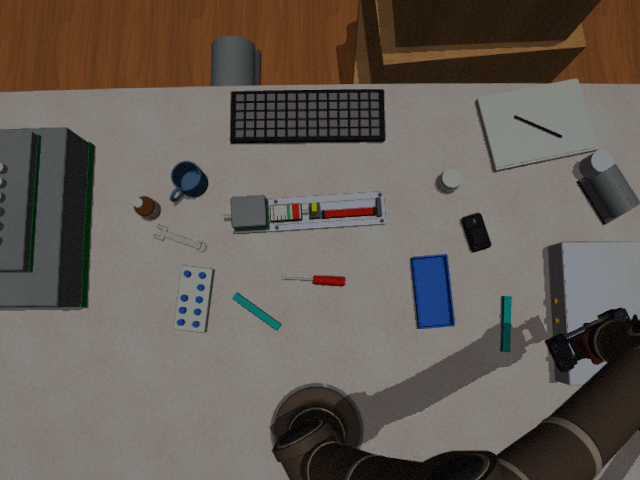

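View pics/side0.png

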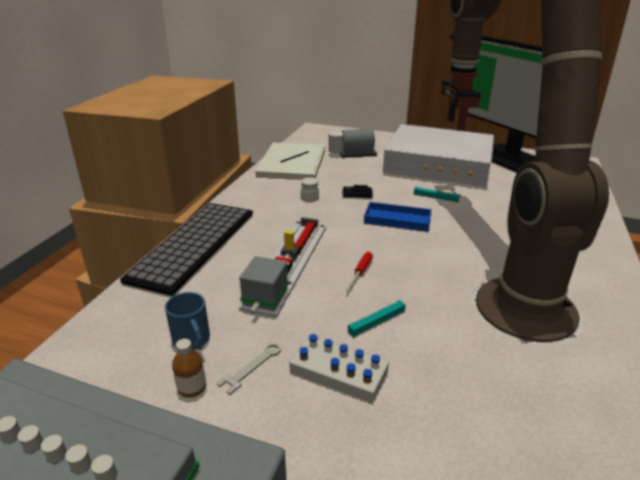

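The top picture shows the tester with its housing at (249,213), the yellow grip at (314,210), and the red bar with black ends at about (350,212). The blue tray is at (432,291), on the robot's right. The turquoise look-alikes are at (257,311) and (506,323). Red candidates are the bar at (350,212), the scale's red zone at (290,212) and the screwdriver handle at (328,281). Only the first lies between sled and end stop, so I'll confirm it in a crop.

```bash
cat > h.py <<'E'
import numpy as np, cv2
from station import *
from scipy.spatial.transform import Rotation as R
def rot(q): return R.from_quat([q[1],q[2],q[3],q[0]]).as_matrix()
def ray(n,px,z):
    c=calibration(n); u=cv2.undistortPoints(np.array(px,float).reshape(-1,1,2),c["camera_matrix"],c["dist"]).reshape(-1,2)
    d=np.c_[u,np.ones(len(u))]@rot(c["attitude"]).T; o=c["origin"]
    return o+d*((z-o[2])/d[:,2])[:,None]
def blob(im,lo,hi,box):
    x0,y0,x1,y1=box; h=cv2.cvtColor(im,cv2.COLOR_RGB2HSV)[y0:y1,x0:x1]
    m=cv2.inRange(h,np.array(lo),np.array(hi)); ys,xs=np.nonzero(m)
    p=np.c_[xs+x0,ys+y0].astype(np.float32); return p
E
python3 - <<'E'
from h import *
im=camera("top")
cv2.imwrite("pics/crop1.png",cv2.resize(im[180:245,220:395],None,fx=4.5,fy=4.5,interpolation=cv2.INTER_CUBIC)[:,:,::-1])
def rep(n,p,z):
    r=cv2.minAreaRect(p); b=cv2.boxPoints(r); w=ray("top",b,z)
    e=np.linalg.norm(np.diff(w,axis=0),axis=1)[:2]; d=(w[1]-w[0]) if e[0]>e[1] else (w[2]-w[1])
    print(n,len(p),r[0],"world",w.mean(0).round(4),"mean",ray("top",[p.mean(0)],z)[0].round(4),"size",e.round(3),"yaw",round(np.degrees(np.arctan2(d[1],d[0]))%180,2))
p=blob(im,(0,120,60),(8,255,255),(318,195,384,225)); rep("bar",p,.034)
p=blob(im,(22,120,80),(35,255,255),(300,195,330,225)); rep("grip",p,.089)
p=blob(im,(105,120,50),(125,255,255),(400,245,465,335)); rep("tray",p,.028)
E
```

```text
bar 313 (348.5177307128906, 212.2655029296875) world [ 0.5718 -0.0915  0.034 ] mean [ 0.5719 -0.0915  0.034 ] size [0.127 0.02 ] yaw 93.32
grip 46 (313.5, 206.5) world [0.5777 0.0007 0.089 ] mean [ 5.775e-01 -1.000e-04  8.900e-02] size [0.013 0.024] yaw 179.61
tray 2492 (432.26611328125, 291.15008544921875) world [ 0.3606 -0.3095  0.028 ] mean [ 0.3598 -0.3088  0.028 ] size [0.098 0.189] yaw 4.1
```

View pics/crop1.png

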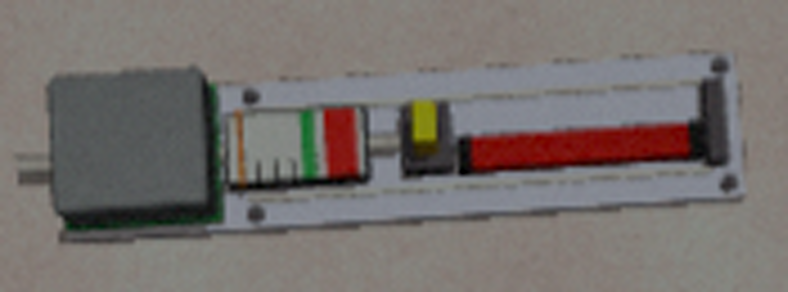

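The crop confirms it: a red bar with black ends runs from about (465,157) to (708,138), between the sled (427,138) and the end stop (713,122). It lies slightly askew of the tester's axis. The pointer is at home on the scale. I'll rotate and approach.

```bash
cat > rest.py <<'E'
import sys; from h import *
# rest.py x y z yaw_of_tool_x_deg : remaining shift/turn in tool axes, in full-scale units
x,y,z,a=map(float,sys.argv[1:5]); s=read_state(); M=rot(s["orientation"])
t=np.radians(a); T=np.array([[np.cos(t),np.sin(t),0],[np.sin(t),-np.cos(t),0],[0,0,-1]])
d=np.array([x,y,z])-s["tool_pos"]
print("t",round(s["clock"],2),"pos",s["tool_pos"].round(4),"yaw",round(np.degrees(np.arctan2(M[1,0],M[0,0])),2),"w",round(s["gripper_width"],4),"F",s["ft_force"].round(1),"ff",round(float(s["finger_force"]),1))
print("shift in final axes",(T.T@d/.04).round(3),"in present axes",(M.T@d/.04).round(3),"turn",(R.from_matrix(M.T@T).as_rotvec()/.1).round(2))
E
python3 -m creep '0 0 0 0 0 0 -1; 0 0 0 0 0 0 -1; 0 0 0 0 0 0 -1; 0 0 0 0 0 0 -1; 0 0 0 0 0 0 -1; 0 0 0 0 0 0 -1; 0 0 0 0 0 0 -1; 0 0 0 0 0 0 -1'
python3 -m creep '0 0 0 0 0 0 -1; 0 0 0 0 0 0 -1; 0 0 0 0 0 0 -1; 0 0 0 0 0 0 -1; 0 0 0 0 0 0 -0.2; 0 0.5 0.4 0 0 0 0; 0 0.7 0.55 0 0 0 0; 0 0.7 0.55 0 0 0 0'
python3 -m creep '0 0.7 0.55 0 0 0 0; 0 0.7 0.55 0 0 0 0; 0 0.7 0.55 0 0 0 0; 0 0.7 0.55 0 0 0 0; 0 0.7 0.55 0 0 0 0; 0 0.7 0.55 0 0 0 0; 0 0.7 0.55 0 0 0 0; 0 0 0 0 0 0 0'
python3 rest.py 0.572 -0.0915 0.236 93.3
```

```text
clock: 0.82
tool_pos: [0.2477, -0.5736, 0.2363]
orientation: [-0.0, 0.822, 0.57, 0.0]
ft_force: [-0.5, -0.3, -0.5]
gripper_width: 0.0879
finger_force: 0.0
clock: 1.48
tool_pos: [0.3031, -0.494, 0.2362]
orientation: [-0.0, 0.689, 0.725, 0.0]
ft_force: [0.9, 0.1, 0.1]
gripper_width: 0.0877
finger_force: 0.0
clock: 2.15
tool_pos: [0.4503, -0.2828, 0.2371]
orientation: [0.0, 0.684, 0.729, 0.002]
ft_force: [0.5, -0.1, 0.5]
gripper_width: 0.0877
finger_force: 0.0
t 2.15 pos [ 0.4503 -0.2828  0.2371] yaw 93.64 w 0.0877 F [ 0.5 -0.1  0.5] ff 0.0
shift in final axes [4.601 3.312 0.026] in present axes [4.581 3.34  0.048] turn [ 0.03 -0.03  0.06]
```

```bash
python3 -m creep '0 0.65 0.47 0 0 0 0; 0 0.65 0.47 0 0 0 0; 0 0.65 0.47 0 0 0 0; 0 0.65 0.47 0 0 0 0; 0 0.65 0.47 0 0 0 0; 0 0.65 0.47 0 0 0 0; 0 0.65 0.47 0 0 0 0; 0 0 0 0 0 0 0'
python3 -m creep '0 0 0 0.5 0 0 0; 0 0 0 0.5 0 0 0; 0 0 0 0.5 0 0 0; 0 0 0 0.5 0 0 0; 0 0 0 0.4 0 0 0; 0 0 0 0.4 0 0 0; 0 0 0 0 0 0 0; 0 0 0 0 0 0 0' 30
python3 rest.py 0.572 -0.0915 0.031 93.3
```

```text
clock: 2.82
tool_pos: [0.5695, -0.0937, 0.2367]
orientation: [-0.001, 0.685, 0.729, 0.002]
ft_force: [-0.8, 0.3, 0.3]
gripper_width: 0.0879
finger_force: 0.0
clock: 3.48
tool_pos: [0.5664, -0.101, 0.1241]
orientation: [-0.001, 0.687, 0.726, -0.001]
ft_force: [-0.3, -0.1, 0.3]
gripper_width: 0.088
finger_force: 0.0
t 3.48 pos [ 0.5664 -0.101   0.1241] yaw 93.19 w 0.088 F [-0.3 -0.1  0.3] ff 0.0
shift in final axes [0.229 0.154 2.327] in present axes [0.228 0.158 2.327] turn [-0.02 -0.   -0.02]
```

```bash
python3 -m creep '0 0.11 0.08 0 0 0 0; 0 0.11 0.08 0 0 0 0; 0 0 0 0.35 0 0 0; 0 0 0 0.35 0 0 0; 0 0 0 0.35 0 0 0; 0 0 0 0.35 0 0 0; 0 0 0 0.2 0 0 0; 0 0 0 0 0 0 0'
python3 rest.py 0.572 -0.0915 0.031 93.3
python3 - <<'E'
from h import *
c=camera("side")
cv2.imwrite("pics/side1.png",cv2.resize(c[190:320,220:360],None,fx=4,fy=4,interpolation=cv2.INTER_CUBIC)[:,:,::-1])
E
```

```text
clock: 4.15
tool_pos: [0.5726, -0.0911, 0.0598]
orientation: [-0.001, 0.687, 0.727, -0.0]
ft_force: [0.1, 0.2, 0.1]
gripper_width: 0.0882
finger_force: 0.0
t 4.15 pos [ 0.5726 -0.0911  0.0598] yaw 93.28 w 0.0882 F [0.1 0.2 0.1] ff 0.0
shift in final axes [-0.009 -0.015  0.72 ] in present axes [-0.009 -0.014  0.72 ] turn [-0.01 -0.   -0.  ]
```

View pics/side1.png

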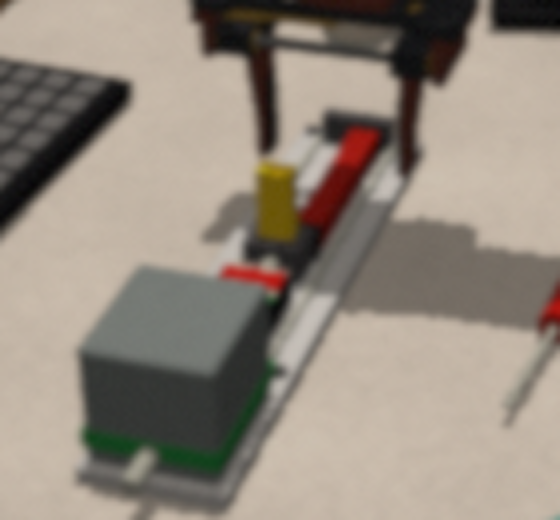

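The side crop shows the red bar at (345,180), with the fingers straddling it at (265,140) and (408,150). I'll lower, grip gently and lift.

```bash
python3 -m creep '0 0 0 0.24 0 0 0; 0 0 0 0.24 0 0 0; 0 0 0 0.22 0 0 0; 0 0 0 0 0 0 0; 0.3 0 0 0 0 0 0; 0.5 0 0 0 0 0 0; 0.7 0 0 0 0 0 0; 0.9 0 0 0 0 0 0' 25
python3 -m creep '1 0 0 0 0 0 0; 1 0 0 0 0 0 0; 1 0 0 0 0 0 0; 1 0 0 0 0 0 0; 1 0 0 0 0 0 0; 1 0 0 0 0 0 0; 1 0 0 0 0 0 0; 1 0 0 0 0 0 0' 25
python3 rest.py 0.572 -0.0915 0.031 93.3
```

```text
clock: 4.87
tool_pos: [0.5732, -0.0917, 0.0331]
orientation: [0.0, 0.687, 0.727, 0.0]
ft_force: [0.6, 0.8, 0.4]
gripper_width: 0.0647
finger_force: 0.0
clock: 5.53
tool_pos: [0.5729, -0.0916, 0.0327]
orientation: [0.0, 0.687, 0.727, 0.0]
ft_force: [-0.1, -0.6, -0.1]
gripper_width: 0.0201
finger_force: 25.0
t 5.53 pos [ 0.5729 -0.0916  0.0327] yaw 93.27 w 0.0201 F [-0.1 -0.6 -0.1] ff 25.0
shift in final axes [ 0.005 -0.023  0.041] in present axes [ 0.005 -0.023  0.041] turn [ 0.    0.   -0.01]
```

```bash
python3 -m creep '1 0 0 -0.1 0 0 0; 1 0 0 -0.3 0 0 0; 1 0 0 -0.5 0 0 0; 1 0 0 -0.7 0 0 0; 1 0 0 -0.7 0 0 0; 1 0 0 -0.7 0 0 0; 1 0 0 -0.7 0 0 0; 1 0 0 -0.5 0 0 0'
python3 -m creep '1 0 0 0 0 0 0.6; 1 0 0 0 0 0 0.8; 1 0 0 0 0 0 0.8; 1 0 0 0 0 0 0.8; 1 0 0 0 0 0 0.8; 1 0 0 0 0 0 0.8; 1 0 0 0 0 0 0.8; 1 0 0 0 0 0 0.8'
python3 -m creep '1 0 0 0 0 0 0.8; 1 0 0 0 0 0 0.8; 1 0 0 0 0 0 0.8; 1 0 0 0 0 0 0.8; 1 0 0 0 0 0 0.8; 1 0 0 0 0 0 0.8; 1 0 0 0 0 0 0.8; 1 0 0 0 0 0 0.8'
python3 -m creep '1 0 0 0 0 0 0.8; 1 0 0 0 0 0 0.8; 1 0 0 0 0 0 0.8; 1 0 0 0 0 0 0.6; 1 0 0 0 0 0 0; 1 0 0 0 0 0 0; 1 0 0 0 0 0 0; 1 0 0 0 0 0 0'
python3 rest.py 0.360 -0.309 0.2 4.1
```

```text
clock: 6.2
tool_pos: [0.5734, -0.0914, 0.2043]
orientation: [0.001, 0.687, 0.727, 0.001]
ft_force: [0.6, -0.1, -2.3]
gripper_width: 0.0198
finger_force: 25.0
clock: 6.87
tool_pos: [0.5728, -0.0914, 0.2017]
orientation: [0.0, 0.877, 0.481, 0.0]
ft_force: [-0.4, -0.7, -1.9]
gripper_width: 0.0201
finger_force: 25.0
clock: 7.53
tool_pos: [0.5727, -0.0914, 0.2016]
orientation: [-0.0, 0.983, 0.181, 0.0]
ft_force: [-0.4, 0.0, -2.1]
gripper_width: 0.0197
finger_force: 25.0
clock: 8.2
tool_pos: [0.5729, -0.0916, 0.2009]
orientation: [-0.0, 0.999, 0.035, 0.0]
ft_force: [-0.2, 0.7, -1.7]
gripper_width: 0.0198
finger_force: 25.0
t 8.2 pos [ 0.5729 -0.0916  0.2009] yaw 3.97 w 0.0198 F [-0.2  0.7 -1.7] ff 25.0
shift in final axes [-5.697  5.041  0.023] in present axes [-5.686  5.054  0.021] turn [-0.   -0.   -0.02]
```

```bash
python3 -m creep '1 -0.4 0.35 0 0 0 0; 1 -0.6 0.53 0 0 0 0; 1 -0.6 0.53 0 0 0 0; 1 -0.6 0.53 0 0 0 0; 1 -0.6 0.53 0 0 0 0; 1 -0.6 0.53 0 0 0 0; 1 -0.6 0.53 0 0 0 0; 1 -0.6 0.53 0 0 0 0'
python3 -m creep '1 -0.6 0.53 0 0 0 0; 1 -0.5 0.45 0 0 0 0; 1 0 0 0 0 0 0; 1 0 0 0.4 0 0 0; 1 0 0 0.5 0 0 0; 1 0 0 0.5 0 0 0; 1 0 0 0.4 0 0 0; 1 0 0 0.2 0 0 0'
python3 -m creep '1 0 0 0 0 0 0; 1 0 0 0 0 0 0; 1 0 0 0 0 0 0; 1 0 0 0 0 0 0; 1 0 0 0 0 0 0; 1 0 0 0 0 0 0; 1 0 0 0 0 0 0; 1 0 0 0 0 0 0'
python3 rest.py 0.360 -0.309 0.028 4.1
python3 - <<'E'
from h import *
c=camera("side")
cv2.imwrite("pics/side2.png",cv2.resize(c[130:250,330:470],None,fx=4,fy=4,interpolation=cv2.INTER_CUBIC)[:,:,::-1])
E
```

```text
clock: 8.87
tool_pos: [0.3991, -0.267, 0.2009]
orientation: [0.0, 0.999, 0.034, 0.0]
ft_force: [0.2, -0.5, -1.0]
gripper_width: 0.0198
finger_force: 25.0
clock: 9.53
tool_pos: [0.3586, -0.3074, 0.119]
orientation: [-0.001, 0.999, 0.034, -0.001]
ft_force: [-0.7, 0.4, -0.3]
gripper_width: 0.0195
finger_force: 25.0
clock: 10.2
tool_pos: [0.3592, -0.3083, 0.1209]
orientation: [0.0, 0.999, 0.034, 0.0]
ft_force: [-0.4, -0.6, -1.6]
gripper_width: 0.0195
finger_force: 25.0
t 10.2 pos [ 0.3592 -0.3083  0.1209] yaw 3.88 w 0.0195 F [-0.4 -0.6 -1.6] ff 25.0
shift in final axes [0.019 0.018 2.322] in present axes [0.018 0.017 2.322] turn [ 0.   -0.   -0.04]
```

View pics/side2.png

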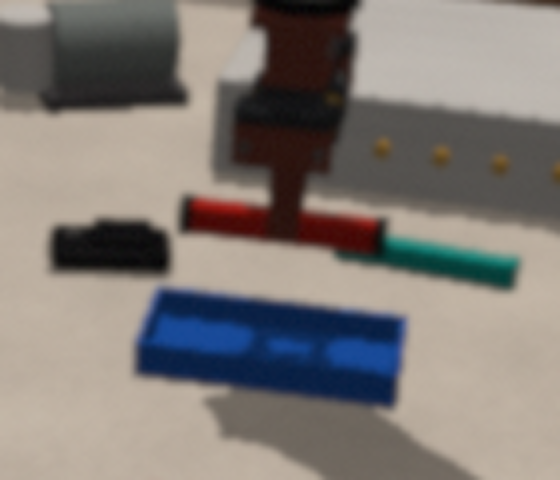

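The side crop shows the bar held level at (285,222), above the tray at (270,345). I'll lower, open only partly (the tray's walls are near) and rise.

```bash
python3 -m creep '1 0 0 0.4 0 0 0; 1 0 0 0.4 0 0 0; 1 0 0 0.4 0 0 0; 1 0 0 0.4 0 0 0; 1 0 0 0.3 0 0 0; 1 0 0 0.2 0 0 0; 1 0 0 0.2 0 0 0; 1 0 0 0 0 0 0'
python3 rest.py 0.360 -0.309 0.028 4.1
```

```text
clock: 10.92
tool_pos: [0.3586, -0.3078, 0.0275]
orientation: [-0.001, 0.999, 0.034, -0.001]
ft_force: [0.6, 0.3, -1.5]
gripper_width: 0.0199
finger_force: 25.0
t 10.92 pos [ 0.3586 -0.3078  0.0275] yaw 3.89 w 0.0199 F [ 0.6  0.3 -1.5] ff 25.0
shift in final axes [ 0.032  0.031 -0.012] in present axes [ 0.032  0.031 -0.012] turn [-0.01  0.01 -0.04]
```

```bash
python3 -m creep '0.7 0 0 0 0 0 0; 0.6 0 0 0 0 0 0; 0.5 0 0 0 0 0 0; 0.5 0 0 0 0 0 0; 0.5 0 0 0 0 0 0; 0.5 0 0 0 0 0 0; 0.5 0 0 0 0 0 0; 0.5 0 0 -0.1 0 0 0'
python3 -m creep '0.5 0 0 -0.4 0 0 0; 0.5 0 0 -0.6 0 0 0; 0.5 0 0 -0.7 0 0 0; 0.5 0 0 -0.7 0 0 0; 0.5 0 0 -0.7 0 0 0; 0.5 0 0 -0.7 0 0 0; 0.5 0 0 -0.4 0 0 0; 0.5 0 0 0 0 0 0'
python3 rest.py 0.5775 0 0.2 2.2
```

```text
clock: 11.58
tool_pos: [0.3588, -0.308, 0.0324]
orientation: [-0.0, 0.999, 0.034, -0.0]
ft_force: [-0.2, -0.7, 0.0]
gripper_width: 0.0439
finger_force: 0.0
clock: 12.25
tool_pos: [0.3606, -0.3094, 0.2046]
orientation: [0.002, 0.999, 0.034, 0.003]
ft_force: [1.1, -0.8, 0.8]
gripper_width: 0.0439
finger_force: 0.0
t 12.25 pos [ 0.3606 -0.3094  0.2046] yaw 3.87 w 0.0439 F [ 1.1 -0.8  0.8] ff 0.0
shift in final axes [ 5.715 -7.52   0.114] in present axes [ 5.932 -7.351  0.113] turn [ 0.04 -0.05  0.29]
```

Run:
```python
from h import *
im=camera("top"); cv2.imwrite("pics/top2.png",cv2.resize(im[170:350,215:475],None,fx=3,fy=3,interpolation=cv2.INTER_CUBIC)[:,:,::-1])
```

```text
(no output)
```

View pics/top2.png

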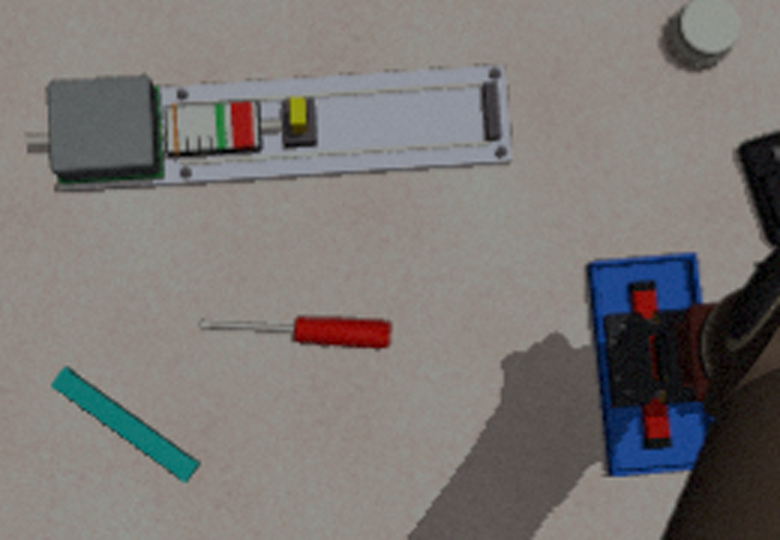

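The bar lies in the tray with its ends at (643,287) and (656,445) in the crop, and the tester is free. I'll work out the tester's axis from the screw heads at (182,94), (186,173), (494,74) and (501,152).

Run:
```python
from h import *
f=lambda P:[((a+.5)/3-.5+215,(b+.5)/3-.5+170) for a,b in P]
w=ray("top",f([(182,94),(186,173),(494,74),(501,152),(509,65),(512,161),(55,190)]),.012)
print(w.round(4))
for a,b in((2,0),(3,1),(5,6)): d=w[b]-w[a]; print(np.degrees(np.arctan2(d[1],d[0])))
im=camera("top"); p=blob(im,(22,120,80),(35,255,255),(300,195,330,225)); 
r=cv2.minAreaRect(p); print(len(p),ray("top",[r[0]],.089))
print(ray("top",f([(298,108),(299,122),(491,110)]),.04))
```

```text
[[ 0.609   0.1065  0.012 ]
 [ 0.5363  0.1026  0.012 ]
 [ 0.6246 -0.1772  0.012 ]
 [ 0.5528 -0.1819  0.012 ]
 [ 0.6329 -0.191   0.012 ]
 [ 0.5445 -0.1916  0.012 ]
 [ 0.522   0.2212  0.012 ]]
93.15660981690651
93.30944205705549
93.11769060941471
49 [[0.57635999 0.00067662 0.089     ]]
[[ 5.89444377e-01  4.68932034e-04  4.00000000e-02]
 [ 5.76797987e-01 -3.39977723e-04  4.00000000e-02]
 [ 5.85972946e-01 -1.70864122e-01  4.00000000e-02]]
```

```bash
python3 -m creep '0.5 0 0 0 0 0 0.12; 0.5 0.3 -0.4 0 0 0 0; 0.5 0.45 -0.58 0 0 0 0; 0.5 0.45 -0.58 0 0 0 0; 0.5 0.45 -0.58 0 0 0 0; 0.5 0.45 -0.58 0 0 0 0; 0.5 0.45 -0.58 0 0 0 0; 0.5 0.45 -0.58 0 0 0 0'
python3 -m creep '0.5 0.45 -0.58 0 0 0 0; 0.5 0.45 -0.58 0 0 0 0; 0.5 0.45 -0.58 0 0 0 0; 0.5 0.45 -0.58 0 0 0 0; 0.5 0.45 -0.58 0 0 0 0; 0.5 0.3 -0.4 0 0 0 0; 0.5 0 0 0 0 0 0; 0.5 0 0 0 0 0 0'
python3 rest.py 0.5775 0 0.065 3.2
```

```text
clock: 13.02
tool_pos: [0.47, -0.1451, 0.1991]
orientation: [-0.0, 1.0, 0.028, -0.001]
ft_force: [0.8, -0.4, -0.3]
gripper_width: 0.0436
finger_force: 0.0
clock: 13.68
tool_pos: [0.5641, -0.008, 0.1988]
orientation: [-0.0, 1.0, 0.029, -0.002]
ft_force: [-0.1, 0.1, -0.5]
gripper_width: 0.0436
finger_force: 0.0
t 13.68 pos [ 0.5641 -0.008   0.1988] yaw 3.32 w 0.0436 F [-0.1  0.1 -0.5] ff 0.0
shift in final axes [ 0.345 -0.18   3.344] in present axes [ 0.355 -0.178  3.343] turn [-0.01  0.03  0.02]
```

```bash
python3 -m creep '0.5 0.17 -0.09 0 0 0 0; 0.5 0.17 -0.09 0 0 0 0; 0.5 0 0 0.4 0 0 0; 0.5 0 0 0.5 0 0 0; 0.5 0 0 0.5 0 0 0; 0.5 0 0 0.3 0 0 0; 0.5 0 0 0 0 0 0; 0.5 0 0 0 0 0 0'
python3 rest.py 0.5775 0 0.065 3.2
```

```text
clock: 14.35
tool_pos: [0.5778, -0.0016, 0.1324]
orientation: [0.0, 1.0, 0.028, -0.001]
ft_force: [-0.3, -0.2, 0.5]
gripper_width: 0.0439
finger_force: 0.0
t 14.35 pos [ 0.5778 -0.0016  0.1324] yaw 3.15 w 0.0439 F [-0.3 -0.2  0.5] ff 0.0
shift in final axes [-0.006 -0.039  1.686] in present axes [-0.004 -0.039  1.686] turn [ 0.    0.01 -0.01]
```

```bash
python3 -m creep '0.5 0 0 0.4 0 0 0; 0.5 0 0 0.4 0 0 0; 0.5 0 0 0.4 0 0 0; 0.5 0 0 0.3 0 0 0; 0.5 0 0 0.18 0 0 0; 0.5 0 0 0 0 0 0; 0.55 0 0 0 0 0 0; 0.6 0 0 0 0 0 0' 25
python3 rest.py 0.5775 0 0.065 3.2
python3 -m creep '0.65 0 0 0 0 0 0; 0.7 0 0 0 0 0 0; 0.75 0 0 0 0 0 0; 0.8 0 0 0 0 0 0; 0.85 0 0 0 0 0 0; 0.9 0 0 0 0 0 0; 1 0 0 0 0 0 0; 1 0 0 0 0 0 0' 30
python3 rest.py 0.5775 0 0.065 3.2
python3 - <<'E'
from h import *
for n,b in(("top",(170,260,215,400)),("side",(200,320,220,360))):
    c=camera(n)[b[0]:b[1],b[2]:b[3]]; cv2.imwrite(f"pics/g_{n}.png",cv2.resize(c,None,fx=4,fy=4,interpolation=cv2.INTER_CUBIC)[:,:,::-1])
a=cv2.imread("pics/g_top.png");b=cv2.imread("pics/g_side.png")
E
```

```text
clock: 15.02
tool_pos: [0.5786, -0.0011, 0.0664]
orientation: [-0.0, 1.0, 0.028, 0.001]
ft_force: [1.1, 0.4, 0.5]
gripper_width: 0.037
finger_force: 0.0
t 15.02 pos [ 0.5786 -0.0011  0.0664] yaw 3.19 w 0.037 F [1.1 0.4 0.5] ff 0.0
shift in final axes [-0.027 -0.029  0.035] in present axes [-0.027 -0.029  0.035] turn [ 0.   -0.01 -0.  ]
clock: 15.68
tool_pos: [0.578, -0.001, 0.0656]
orientation: [-0.0, 1.0, 0.028, 0.0]
ft_force: [-0.2, -0.1, 3.1]
gripper_width: 0.0138
finger_force: 30.0
t 15.68 pos [ 0.578  -0.001   0.0656] yaw 3.21 w 0.0138 F [-0.2 -0.1  3.1] ff 30.0
shift in final axes [-0.012 -0.026  0.015] in present axes [-0.012 -0.026  0.015] turn [-0. -0.  0.]
```

View pics/g_side.png

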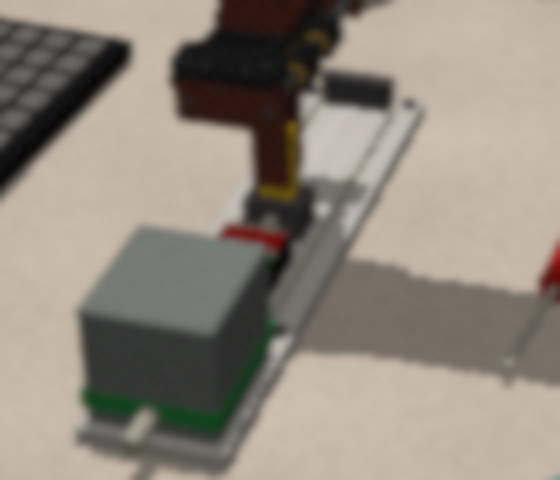

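View pics/g_top.png

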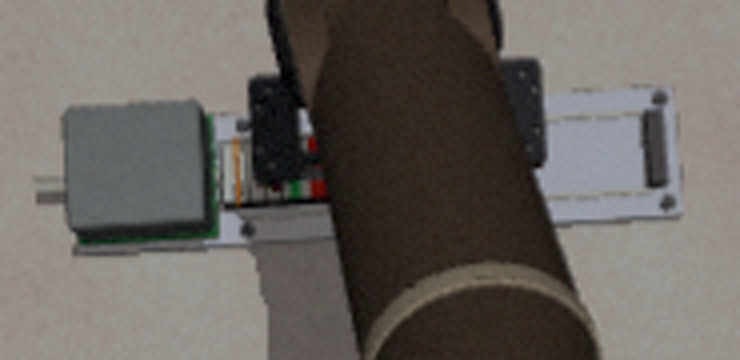

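The side crop shows the fingers on the yellow grip at (285,160). The top crop shows the pointer at home at (237,170) and the green band at (297,188). I'll start the slow pull (+y of the tool) and watch the force.

```bash
cat > pull.py <<'E'
from h import *
s=read_state(); a=np.radians(93.2); u=np.array([np.cos(a),np.sin(a)])
print("t",round(s["clock"],2),"travel mm",((np.array([.578,-.001])-s["tool_pos"][:2])@u*1e3).round(1),"pull N",(s["ft_force"][:2]@u).round(2),"lat",(s["ft_force"][:2]@[-u[1],u[0]]).round(2),"w",s["gripper_width"].round(4))
E
python3 pull.py
python3 -m creep '1 0 0.05 0 0 0 0; 1 0 0.05 0 0 0 0; 1 0 0.05 0 0 0 0; 1 0 0.05 0 0 0 0; 1 0 0.05 0 0 0 0; 1 0 0 0 0 0 0; 1 0 0 0 0 0 0; 1 0 0 0 0 0 0' >/dev/null; python3 pull.py
python3 -m creep '1 0 0.04 0 0 0 0; 1 0 0.04 0 0 0 0; 1 0 0.04 0 0 0 0; 1 0 0.04 0 0 0 0; 1 0 0.04 0 0 0 0; 1 0 0 0 0 0 0; 1 0 0 0 0 0 0; 1 0 0 0 0 0 0' >/dev/null; python3 pull.py
```

```text
Traceback (most recent call last):
  File "pull.py", line 3, in <module>
    print("t",round(s["clock"],2),"travel mm",((np.array([.578,-.001])-s["tool_pos"][:2])@u*1e3).round(1),"pull N",(s["ft_force"][:2]@u).round(2),"lat",(s["ft_force"][:2]@[-u[1],u[0]]).round(2),"w",s["gripper_width"].round(4))
                                                                                                                                                                                                      ^^^^^^^^^^^^^^^^^^^^^^^^
AttributeError: 'float' object has no attribute 'round'
Traceback (most recent call last):
  File "pull.py", line 3, in <module>
    print("t",round(s["clock"],2),"travel mm",((np.array([.578,-.001])-s["tool_pos"][:2])@u*1e3).round(1),"pull N",(s["ft_force"][:2]@u).round(2),"lat",(s["ft_force"][:2]@[-u[1],u[0]]).round(2),"w",s["gripper_width"].round(4))
                                                                                                                                                                                                      ^^^^^^^^^^^^^^^^^^^^^^^^
AttributeError: 'float' object has no attribute 'round'
Traceback (most recent call last):
  File "pull.py", line 3, in <module>
    print("t",round(s["clock"],2),"travel mm",((np.array([.578,-.001])-s["tool_pos"][:2])@u*1e3).round(1),"pull N",(s["ft_force"][:2]@u).round(2),"lat",(s["ft_force"][:2]@[-u[1],u[0]]).round(2),"w",s["gripper_width"].round(4))
                                                                                                                                                                                                      ^^^^^^^^^^^^^^^^^^^^^^^^
AttributeError: 'float' object has no attribute 'round'
```

```bash
sed -i 's/s\["gripper_width"\].round(4)/round(s["gripper_width"],4)/' pull.py; python3 pull.py
python3 -m creep '1 0 0.02 0 0 0 0; 1 0 0.02 0 0 0 0; 1 0 0.02 0 0 0 0; 1 0 0.02 0 0 0 0; 1 0 0.02 0 0 0 0; 1 0 0 0 0 0 0; 1 0 0 0 0 0 0; 1 0 0 0 0 0 0' >/dev/null; python3 pull.py
```

```text
t 17.12 travel mm 17.0 pull N 5.98 lat 0.32 w 0.0139
t 17.78 travel mm 20.6 pull N 6.38 lat 1.87 w 0.0139
```

```bash
python3 -m creep '1 0 0.02 0 0 0 0; 1 0 0.02 0 0 0 0; 1 0 0.02 0 0 0 0; 1 0 0.02 0 0 0 0; 1 0 0.02 0 0 0 0; 1 0 0 0 0 0 0; 1 0 0 0 0 0 0; 1 0 0 0 0 0 0' >/dev/null; python3 pull.py
python3 -m creep '1 0 0.02 0 0 0 0; 1 0 0.02 0 0 0 0; 1 0 0.02 0 0 0 0; 1 0 0.02 0 0 0 0; 1 0 0.02 0 0 0 0; 1 0 0 0 0 0 0; 1 0 0 0 0 0 0; 1 0 0 0 0 0 0' >/dev/null; python3 pull.py
python3 -m creep '1 0 0.02 0 0 0 0; 1 0 0.02 0 0 0 0; 1 0 0.02 0 0 0 0; 1 0 0.02 0 0 0 0; 1 0 0.02 0 0 0 0; 1 0 0 0 0 0 0; 1 0 0 0 0 0 0; 1 0 0 0 0 0 0' >/dev/null; python3 pull.py
python3 - <<'E'
from h import *
c=camera("top")[170:260,215:400]; cv2.imwrite("pics/p1.png",cv2.resize(c,None,fx=4,fy=4,interpolation=cv2.INTER_CUBIC)[:,:,::-1])
E
```

```text
t 18.45 travel mm 24.6 pull N 7.14 lat 1.18 w 0.0136
t 19.12 travel mm 28.5 pull N 7.49 lat 0.53 w 0.0141
t 19.78 travel mm 32.3 pull N 7.7 lat 1.51 w 0.014
```

View pics/p1.png

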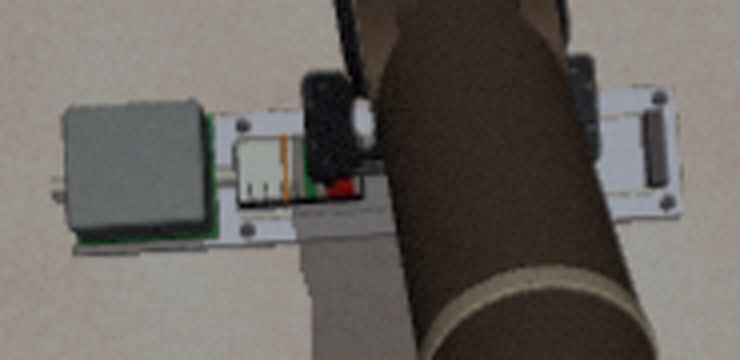

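The crop shows the pointer at x=285 and the middle of the green at about 313, so the gauge is near 22 mm and the drawbar near 10 mm out. Green should come at roughly 115-120 mm of travel. I'll pull on and measure the pointer against the green in pixels.

```bash
cat > g.py <<'E'
from h import *
import pull
im=camera("top"); h=cv2.cvtColor(im,cv2.COLOR_RGB2HSV); u=np.array([np.cos(np.radians(93.2)),np.sin(np.radians(93.2))])
for n,lo,hi,z in(("pointer",(9,100,90),(20,255,255),.043),("green",(45,120,60),(75,255,255),.039),("red",(0,150,70),(5,255,255),.039)):
    p=blob(im,lo,hi,(272,198,380,226))
    if len(p):
        t=-(ray("top",p,z)[:,:2]-np.array([.5772,.0133]))@u*1e3
        print(n,len(p),"tester -x mm: mean",t.mean().round(1),"min/max",np.percentile(t,[3,97]).round(1))
E
python3 g.py
python3 -m creep '1 0 0.04 0 0 0 0; 1 0 0.08 0 0 0 0; 1 0 0.08 0 0 0 0; 1 0 0.08 0 0 0 0; 1 0 0.08 0 0 0 0; 1 0 0.08 0 0 0 0; 1 0 0.08 0 0 0 0; 1 0 0.08 0 0 0 0' >/dev/null; python3 g.py
python3 -m creep '1 0 0.08 0 0 0 0; 1 0 0.08 0 0 0 0; 1 0 0.08 0 0 0 0; 1 0 0.08 0 0 0 0; 1 0 0.08 0 0 0 0; 1 0 0.08 0 0 0 0; 1 0 0.04 0 0 0 0; 1 0 0 0 0 0 0' >/dev/null; python3 g.py
```

```text
t 19.83 travel mm 32.4 pull N 7.71 lat 0.25 w 0.0138
pointer 23 tester -x mm: mean -62.3 min/max [-64.1 -60.7]
green 12 tester -x mm: mean -47.2 min/max [-49.5 -44.1]
red 13 tester -x mm: mean -25.9 min/max [-33.7 -20. ]
t 20.55 travel mm 55.8 pull N 9.06 lat 0.76 w 0.0141
pointer 22 tester -x mm: mean -38.9 min/max [-40.5 -37.4]
green 30 tester -x mm: mean -28.6 min/max [-31.  -26.1]
red 14 tester -x mm: mean -9.7 min/max [-17.6  -1.3]
t 21.27 travel mm 76.6 pull N 9.21 lat 1.67 w 0.0141
pointer 22 tester -x mm: mean -18.3 min/max [-19.9 -16.5]
green 32 tester -x mm: mean -11.8 min/max [-14.5  -9. ]
red 18 tester -x mm: mean 5.1 min/max [-0.5 13. ]
```

```bash
python3 -m creep '1 0 0.08 0 0 0 0; 1 0 0.1 0 0 0 0; 1 0 0.1 0 0 0 0; 1 0 0.1 0 0 0 0; 1 0 0.1 0 0 0 0; 1 0 0.1 0 0 0 0; 1 0 0.06 0 0 0 0; 1 0 0 0 0 0 0' >/dev/null; python3 g.py
```

```text
t 21.98 travel mm 101.8 pull N 12.26 lat 1.46 w 0.014
pointer 7 tester -x mm: mean 7.1 min/max [6.4 7.8]
green 13 tester -x mm: mean 10.1 min/max [ 9.2 11. ]
red 48 tester -x mm: mean 24.9 min/max [19.8 33.3]
```

Run:
```python
from h import *
c=camera("top")[180:240,270:400]; cv2.imwrite("pics/p2.png",cv2.resize(c,None,fx=6,fy=6,interpolation=cv2.INTER_CUBIC)[:,:,::-1])
```

```text
(no output)
```

View pics/p2.png

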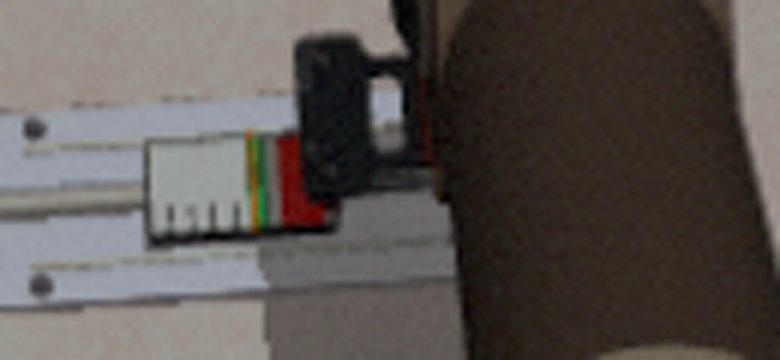

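The crop shows the pointer at x=251 on the left edge of the green (250-268), with red from 280, so the gauge is about 37.6 mm. I'll pull 9 mm more, then hold for over two seconds.

```bash
python3 -m creep '1 0 0.04 0 0 0 0; 1 0 0.05 0 0 0 0; 1 0 0.05 0 0 0 0; 1 0 0.05 0 0 0 0; 1 0 0.04 0 0 0 0; 1 0 0 0 0 0 0; 1 0 0 0 0 0 0; 1 0 0 0 0 0 0' >/dev/null; python3 g.py
python3 -m creep '1 0 0 0 0 0 0; 1 0 0 0 0 0 0; 1 0 0 0 0 0 0; 1 0 0 0 0 0 0; 1 0 0 0 0 0 0; 1 0 0 0 0 0 0; 1 0 0 0 0 0 0; 1 0 0 0 0 0 0' >/dev/null; python3 g.py
python3 -m creep '1 0 0 0 0 0 0; 1 0 0 0 0 0 0; 1 0 0 0 0 0 0; 1 0 0 0 0 0 0; 1 0 0 0 0 0 0; 1 0 0 0 0 0 0; 1 0 0 0 0 0 0; 1 0 0 0 0 0 0' >/dev/null; python3 g.py
python3 -m creep '1 0 0 0 0 0 0; 1 0 0 0 0 0 0; 1 0 0 0 0 0 0; 1 0 0 0 0 0 0; 1 0 0 0 0 0 0; 1 0 0 0 0 0 0; 1 0 0 0 0 0 0; 1 0 0 0 0 0 0' >/dev/null; python3 g.py
python3 -m creep '1 0 0 0 0 0 0; 1 0 0 0 0 0 0; 1 0 0 0 0 0 0; 1 0 0 0 0 0 0; 1 0 0 0 0 0 0; 1 0 0 0 0 0 0; 1 0 0 0 0 0 0; 1 0 0 0 0 0 0' >/dev/null; python3 g.py
```

```text
t 22.75 travel mm 110.0 pull N 12.27 lat 1.07 w 0.0136
pointer 6 tester -x mm: mean 15.7 min/max [15.1 16.7]
green 14 tester -x mm: mean 15.7 min/max [12.5 18.3]
red 56 tester -x mm: mean 32.2 min/max [26.2 41. ]
t 23.47 travel mm 110.0 pull N 11.95 lat 0.49 w 0.0139
pointer 7 tester -x mm: mean 15.6 min/max [14.4 16.7]
green 15 tester -x mm: mean 15.4 min/max [12.2 18.3]
red 65 tester -x mm: mean 32.5 min/max [26.  41.1]
t 24.18 travel mm 110.0 pull N 12.45 lat 1.15 w 0.0139
pointer 5 tester -x mm: mean 15.3 min/max [14.3 16.1]
green 14 tester -x mm: mean 15.8 min/max [12.7 18.3]
red 61 tester -x mm: mean 32.5 min/max [26.2 41. ]
t 24.9 travel mm 110.0 pull N 12.18 lat 0.74 w 0.0137
pointer 6 tester -x mm: mean 15.4 min/max [14.3 16.1]
green 13 tester -x mm: mean 15.9 min/max [12.5 18.4]
red 65 tester -x mm: mean 32.6 min/max [26.2 41.1]
t 25.62 travel mm 110.0 pull N 11.67 lat 0.65 w 0.0142
pointer 5 tester -x mm: mean 15.8 min/max [15.3 16.3]
green 13 tester -x mm: mean 15.9 min/max [12.6 18.4]
red 56 tester -x mm: mean 32.9 min/max [26.2 41.2]
```

The gauge held at about 40 mm (12 N) for over 2.8 s. Easing back now.

```bash
python3 -m creep '1 0 -0.04 0 0 0 0; 1 0 -0.08 0 0 0 0; 1 0 -0.08 0 0 0 0; 1 0 -0.08 0 0 0 0; 1 0 -0.08 0 0 0 0; 1 0 -0.08 0 0 0 0; 1 0 -0.08 0 0 0 0; 1 0 -0.08 0 0 0 0' >/dev/null; python3 pull.py
python3 -m creep '1 0 -0.08 0 0 0 0; 1 0 -0.08 0 0 0 0; 1 0 -0.08 0 0 0 0; 1 0 -0.08 0 0 0 0; 1 0 -0.08 0 0 0 0; 1 0 -0.08 0 0 0 0; 1 0 -0.08 0 0 0 0; 1 0 -0.08 0 0 0 0' >/dev/null; python3 pull.py
python3 -m creep '1 0 -0.08 0 0 0 0; 1 0 -0.08 0 0 0 0; 1 0 -0.08 0 0 0 0; 1 0 -0.08 0 0 0 0; 1 0 -0.08 0 0 0 0; 1 0 -0.08 0 0 0 0; 1 0 -0.08 0 0 0 0; 1 0 -0.08 0 0 0 0' >/dev/null; python3 pull.py
python3 -m creep '1 0 -0.08 0 0 0 0; 1 0 -0.08 0 0 0 0; 1 0 -0.08 0 0 0 0; 1 0 -0.08 0 0 0 0; 1 0 -0.06 0 0 0 0; 1 0 -0.04 0 0 0 0; 1 0 0 0 0 0 0; 1 0 0 0 0 0 0' >/dev/null; python3 g.py; python3 rest.py 0.578 -0.001 0.065 3.2
```

```text
t 26.33 travel mm 86.5 pull N 10.7 lat 0.49 w 0.0139
t 27.0 travel mm 61.5 pull N 8.06 lat 1.29 w 0.0143
t 27.67 travel mm 36.6 pull N 6.96 lat 1.55 w 0.014
t 28.33 travel mm 20.1 pull N 6.8 lat -0.07 w 0.014
pointer 22 tester -x mm: mean -74.5 min/max [-76.  -72.8]
green 7 tester -x mm: mean -55.6 min/max [-57.6 -52.5]
red 20 tester -x mm: mean -35.6 min/max [-44.3 -28.2]
t 28.38 pos [ 0.5792 -0.0211  0.0656] yaw 3.26 w 0.0136 F [-0.8  6.   4.9] ff 30.0
shift in final axes [-0.001 -0.503  0.014] in present axes [-0.001 -0.503  0.015] turn [-0.01 -0.    0.01]
```

```bash
python3 -m creep '1 0 -0.05 0 0 0 0; 1 0 -0.06 0 0 0 0; 1 0 -0.06 0 0 0 0; 1 0 -0.06 0 0 0 0; 1 0 -0.06 0 0 0 0; 1 0 -0.06 0 0 0 0; 1 0 -0.05 0 0 0 0; 1 0 0 0 0 0 0' >/dev/null; python3 pull.py
python3 -m creep '1 0 -0.03 0 0 0 0; 1 0 -0.03 0 0 0 0; 1 0 -0.03 0 0 0 0; 1 0 0 0 0 0 0; 1 0 0 0 0 0 0; 1 0 0 0 0 0 0; 1 0 0 0 0 0 0; 1 0 0 0 0 0 0' >/dev/null; python3 g.py
```

```text
t 29.05 travel mm 5.3 pull N 2.07 lat -0.68 w 0.0137
t 29.72 travel mm 2.6 pull N 1.39 lat 1.41 w 0.0139
pointer 22 tester -x mm: mean -91.8 min/max [-93.3 -90.3]
green 6 tester -x mm: mean -56.2 min/max [-57.6 -54.7]
red 16 tester -x mm: mean -41.0 min/max [-45.1 -36.1]
```

```bash
python3 -m creep '1 0 -0.02 0 0 0 0; 1 0 -0.02 0 0 0 0; 1 0 -0.02 0 0 0 0; 1 0 0 0 0 0 0; 1 0 0 0 0 0 0; 1 0 0 0 0 0 0; 1 0 0 0 0 0 0; 1 0 0 0 0 0 0' >/dev/null; python3 g.py
```

```text
t 30.43 travel mm 0.5 pull N 0.18 lat -0.33 w 0.0137
pointer 16 tester -x mm: mean -93.8 min/max [-95.1 -92.8]
green 7 tester -x mm: mean -55.9 min/max [-57.6 -54.6]
red 14 tester -x mm: mean -42.4 min/max [-45.3 -38.6]
```

Home within about 0.5 mm, with hardly any force. I'll hold briefly, release slowly, rise and check.

```bash
python3 -m creep '1 0 -0.01 0 0 0 0; 1 0 0 0 0 0 0; 1 0 0 0 0 0 0; 0.8 0 0 0 0 0 0; 0.7 0 0 0 0 0 0; 0.6 0 0 0 0 0 0; 0.5 0 0 0 0 0 0; 0.5 0 0 0 0 0 0'
python3 g.py
python3 -m creep '0.5 0 0 -0.2 0 0 0; 0.5 0 0 -0.4 0 0 0; 0.5 0 0 -0.5 0 0 0; 0.5 0 0 -0.6 0 0 0; 0.5 0 0 -0.6 0 0 0; 0.5 0 0 -0.5 0 0 0; 0.5 0 0 -0.3 0 0 0; 0.5 0 0 0 0 0 0'
python3 g.py
python3 - <<'E'
from h import *
c=camera("side")[120:330,200:480]; t=camera("top")[170:350,215:475]
f=lambda a:cv2.resize(a,(400,300),interpolation=cv2.INTER_CUBIC)
cv2.imwrite("pics/end.png",np.hstack([f(c),f(t)])[:,:,::-1])
E
```

```text
clock: 31.15
tool_pos: [0.5777, -0.0006, 0.0652]
orientation: [0.0, 1.0, 0.028, -0.0]
ft_force: [0.2, 0.9, 0.2]
gripper_width: 0.0408
finger_force: 0.0
t 31.15 travel mm -0.4 pull N 0.85 lat -0.23 w 0.0408
pointer 19 tester -x mm: mean -96.3 min/max [-97.7 -94.8]
green 6 tester -x mm: mean -56.2 min/max [-57.6 -54.7]
red 16 tester -x mm: mean -42.8 min/max [-45.3 -38.6]
clock: 31.87
tool_pos: [0.5794, -0.0002, 0.1926]
orientation: [0.0, 1.0, 0.028, 0.003]
ft_force: [-0.1, 0.8, 0.6]
gripper_width: 0.0436
finger_force: 0.0
t 31.87 travel mm -0.7 pull N 0.84 lat 0.09 w 0.0436
pointer 15 tester -x mm: mean -96.3 min/max [-97.3 -95. ]
green 38 tester -x mm: mean -56.5 min/max [-59.7 -53.3]
```

View pics/end.png

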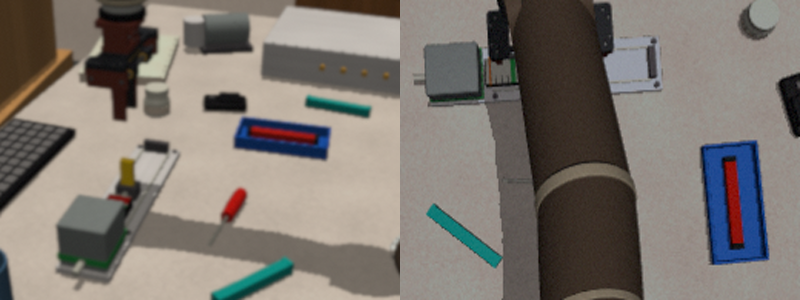

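The end picture shows the bar flat in the tray at (735,203), the grip standing free at home at (127,170), and the pointer 40 mm from the green, so the gauge is home. Handing in.

```bash
python3 -c "
from station import *
print(sign_off())"
```

```text
the job is handed in; nothing more can be done
None
```

I completed the task and handed it in at about 32 s on the robot's clock; no verdict came back. The transit bar lies flat in the tray, the pointer was held in the green for over two seconds, and the grip was eased home and let go.

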